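Open the tasting ledge

TASK

Open the shop's tasting ledge: pull the front flap of the little wooden sample cabinet all the way down until it stops level, then stand the honey jar (golden lid) and the small cream jar (white lid; not the bigger white-lidded one over by the purple-lidded jars) upright next to each other on the lowered flap, wholly on it. Keep the jars upright and set them down, do not drop them; leave the red-lidded jar, the golden tin and the sprinkle jar where they are.

Things in the scene. Friction and masses are not known exactly. Their poses are not given: they have to be found in the camera images.
- flap (a joint): angle of the cabinet's front flap, rad: 0 = shut, upright; 1.571 = fully down, level, against its stop, its inner face then being the ledge, 50 mm above the counter. Stiff hinge: the flap stays at any angle; about 1.5 N at the tab moves it. May start a little ajar. Pale wooden board 220 mm wide, 110 mm tall, 12 mm thick, with a brass tab on top.
- flap_hinge (a point): middle of the flap's hinge line on the fixed dark wooden cabinet (110 mm deep, 220 wide, flat roof 145 mm above the counter), 50 mm above the counter. Does not turn with the flap: x level into the cabinet, y left along the hinge as one faces the cabinet, z up. The flap swings down towards -x; shut, its inner face is at x = 0, its outer face at x = -12 mm.
- ledge (a point): centre of the flap's inner face (which becomes the ledge, 110 mm deep and 220 mm wide), 55 mm from the hinge line. Turns with the flap: x is the normal of the inner face (points up when the flap is fully down), y runs along the hinge, z points from the hinge to the tab (level, away from the cabinet, when down).
- flap_tab (a point): middle of the tip of the brass tab (70 mm wide, 10 mm thick), which rises 28 mm above the middle of the flap's top edge; 138 mm from the hinge line, halfway through the thickness. Turns with the flap, axes as at ledge. When shut, the flap's top edge stands 15 mm and the tab's tip 43 mm above the cabinet's roof, with free space behind them.
- honey_jar_center (a point): centre of the honey jar, halfway up: amber body 54 mm across, golden lid 48 mm across on its top 12 mm, 75 mm tall, about 0.2 kg. z is its upright axis.
- cream_jar_center (a point): centre of the small cream jar, halfway up (a bigger, fixed white-lidded jar among purple-lidded ones at the far left is not it): caramel-coloured body 50 mm across, white lid 44 mm across on its top 10 mm, 60 mm tall, about 0.2 kg. z is its upright axis.
- red_jar_center (a point): centre of the red-lidded dark jar, halfway up: 54 mm across, 70 mm tall. To be left where it stands.
- gold_tin: low round golden tin, 65 mm across, 36 mm tall; origin at the centre of its underside. To be left alone.
- spice_jar: slim sprinkle jar with green label and black cap, 45 mm across, 105 mm tall; origin at the centre of its underside. To be left alone.
Not all that is in view belongs to the job. Leave any blue or turquoise look-alike of the part that bears honey_jar_center alone.

How it is judged:
By the outcome, as a careful person would: the job done as asked, in the order asked, and still so for the second after the job is handed in, with the robot touching nothing.
It also fails if it takes over 70 s, if anything falls off the work surface, if the arm or the gripper's body presses on something with over 40 N, if the wrist force passes 120 N, or if a joint passes its speed limit or range.

ROBOT

A 6-joint arm with a two-finger parallel gripper is mounted at the origin on a cart in front of the work surface, level with it; the furniture and walls round the work are solid. World frame = base frame: x ahead of the robot, y to its left, z up, the work surface at z = 0. Lengths are in m, angles in rad, forces in N, time in s.
With the tool pointing down it reaches from about 0.375 to 0.9 m from the base axis. Payload 3.1 kg.
Tool frame: the origin (TCP) lies between the finger pads; the fingertips stand 17 mm ahead of it and the grasp point (between the pads) lies 2 mm behind it; z points along the fingers, y is the line along which they close (so a half turn about z gives the same grasp; the last joint's range is limited). The gripper opens to 85 mm and grips with 20 to 120 N. Pads are 22 mm wide; open, the fingers measure 114 mm over their backs; the gripper's body (76 mm by 85 mm) begins 54 mm behind the grasp point. The pads swing forward as they close: fully open they stand 13 mm farther back than shut.
Start: joints at [-1.397, 0.527, 1.433, -0, 1.181, -0.178], TCP at [0.216, -0.586, 0.222] pointing down, gripper open.
Joint ranges: [-3.08, 3.08], [-0.75, 2.2], [0.22, 2.44], [-1.43, 4.57], [0, 2.65], [-2.85, 2.85]. Speed limits (rad/s): [2.79, 2.79, 3.14, 3.14, 3.14, 3.14].

INTERFACE

Orientations are given as a unit quaternion [x, y, z, w].
In Python, from station import sense, vision, order gives the robot as it stands.
- The arm moves only by the shell command python3 -m crank 'ROWS' [OPENING] [FORCE]. ROWS is JSON, a list of rows, each an object with "dp": the shift along the world's x, y, z in units of 30 mm (1.0 is 30 mm), a list of three; "angular": the turn, a rotation vector about the world's x, y, z in degrees, a list of three. In form: [{"dp": [dx, dy, dz], "angular": [ax, ay, az]}, ...]. A call has 1 to 20 rows; each row shifts and turns the commanded pose from where the row before left it; what a row does not reach is not made up. A row lasts 1/10 s, in which the tool goes at most 50 mm and 8.59 degrees, less where a joint would pass 70% of its speed; a pose out of reach is approached as far as the arm can. A call is refused whole if a number of a shift passes 1 or a number of a turn 8.59, either way. A call with a gripper value outside its range is refused whole. OPENING is the closure, from 0 (fully open) to 1 (shut), set as the call begins (- or left out, the last holds). The fingers move at their own pace and stop on an object; FORCE is the grip in N (left out, the last holds). Time passes only in rows, so rows that do not move let the fingers close. It gives the time, the measured TCP pose, the force, the opening and the grip force at its end, in the units of the state.
- sense(): the state, without advancing time (a new reading comes with each control period).
- vision.snapshot(name): name is "scene" or "side" or "wrist"; returns a dict with "image" (420x560x3 uint8, blue, green, red), "range_z" (420x560 float32, m along the optical axis (not along the pixel's ray), 0 where there is no reading), "mtx" (3x3 intrinsics, pixels), "pose" (4x4, takes a point from camera to world coordinates); the wrist camera has in their place "mount" (4x4, takes a point from camera to tool coordinates, whose origin is the TCP and whose axes are the flange's). Camera axes: x right, y down, z forward; pixel columns grow to the right and rows downward; lengths in m; the calibration is good to about 2 mm. A picture is of the moment at which its call begins: read the wrist's pose just before it.
- order.sign_off(): hands the job in; it is judged then, once.
The state is a dict: "t": time; "q": joint angles; "qd": joint speeds; "tau": joint torques, N m; "tcp_pos": TCP position; "tool_rot": TCP orientation; "force": force on the tool from outside, world axes, zero at the start; "ft_torque": the same for the moment, N m; "finger_gap": opening from 0.0 (shut) to 1.0 (fully open); "gripper_force": force on a finger pad.
Only numpy, scipy, OpenCV 4.12 (cv2) and the standard library are available. Lean on these libraries where they do the work, as an engineer would, in place of code of your own. Each camera call takes 0.05 s, during which the arm holds its last target. There are 200 camera calls.

## Working session

There is one attempt and no reset: what is moved stays moved. The work goes in short steps, Python scripts to look and compute and a shell command to move; the robot and the scene stay as the last step left them, time stands still between calls to the robot, and variables do not carry over. Pictures are saved under pics/ and viewed, at most 10 in all, crops included, and the job is handed in when it is done.

```bash
ls; mkdir -p pics; cat > h.py <<'E'
import numpy as np, cv2
from station import sense, vision, order
from scipy.spatial.transform import Rotation as R
def snap(n):
    s=sense(); d=vision.snapshot(n)
    if n=="wrist":
        T=np.eye(4);T[:3,:3]=R.from_quat(s["tool_rot"]).as_matrix();T[:3,3]=s["tcp_pos"];d["pose"]=T@d["mount"]
    return d
def cloud(d):
    z=d["range_z"];v,u=np.indices(z.shape);K=d["mtx"]
    p=np.stack([(u-K[0,2])/K[0,0]*z,(v-K[1,2])/K[1,1]*z,z],-1)
    w=p@d["pose"][:3,:3].T+d["pose"][:3,3]; w[z==0]=np.nan; return w
E
python3 - <<'E'
from h import *
a=snap("scene");b=snap("side")
cv2.imwrite("pics/scene.png",a["image"]);cv2.imwrite("pics/side.png",b["image"])
np.savez("a.npz",**a);np.savez("b.npz",**b)
print(sense());print(a["pose"],b["pose"],a["mtx"])
E
```

```text
pics
{'t': 0.1, 'q': array([-1.39649402e+00,  5.28351219e-01,  1.43378027e+00, -1.81783076e-05,
        1.18140581e+00, -1.78504889e-01]), 'qd': array([-5.96386986e-05, -1.57368351e-03, -1.77054009e-03,  6.45751738e-04,
       -1.36876081e-03, -5.94846787e-04]), 'tau': array([-3.44896571e-04, -4.43304563e+01, -1.78586948e+01, -2.93777084e-04,
        3.93979790e-03,  4.56061812e-06]), 'tcp_pos': array([ 0.21586085, -0.58582986,  0.22064306]), 'tool_rot': array([ 9.84480119e-01,  1.75493447e-01, -6.36222909e-06, -9.72341025e-04]), 'force': array([-0.76839562,  0.90184735, -0.18596953]), 'ft_torque': array([-4.49411637e-02, -1.82509067e-02,  6.20956712e-05]), 'gripper_force': 0.0, 'finger_gap': 0.9986747342719656}
[[-0.70367165 -0.50581656  0.49899481 -0.1239667 ]
 [-0.71050496  0.50623848 -0.4887794   0.7632782 ]
 [-0.00537766 -0.69847849 -0.71561084  1.0814916 ]
 [ 0.          0.          0.          1.        ]] [[ 0.99690374 -0.04550043  0.06412997  0.48608473]
 [-0.07855223 -0.53962368  0.83823375 -0.88681238]
 [-0.00353395 -0.84067591 -0.54152703  0.7724268 ]
 [ 0.          0.          0.          1.        ]] [[508.03879505   0.         282.82708641]
 [  0.         508.03879505 211.40502117]
 [  0.           0.           1.        ]]
```

View pics/scene.png

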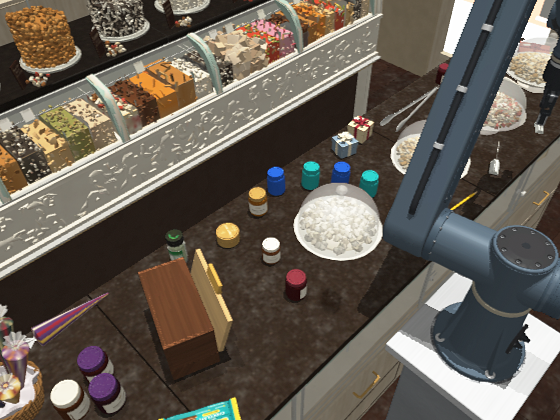

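View pics/side.png

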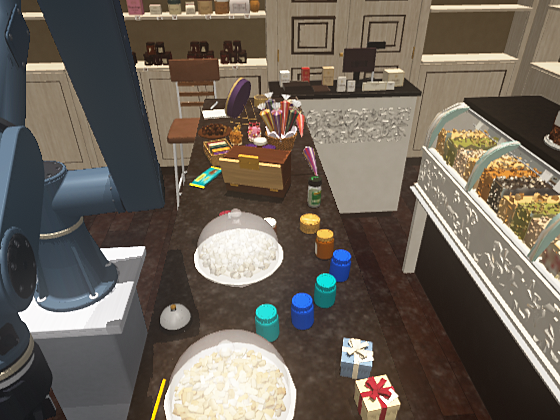

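Scene view. Honey candidates: amber jar with golden lid at (258,200), golden tin at (228,235), blue/teal look-alikes at (276,180), (311,175), (342,173) and (370,182). I choose (258,200).
Cream candidates: (271,250), or the big white-lidded jar at (67,398) by the purple ones. I choose (271,250).
The flap is at about (213,300), slightly ajar, with its tab at (214,278). The red jar is at (296,285) and the sprinkle jar at (176,245).

```bash
python3 - <<'E'
from h import *
a=dict(np.load("a.npz"));w=cloud(a)
im=a["image"];cv2.imwrite("pics/crop.png",cv2.resize(im[170:390,130:330],None,fx=2.7,fy=2.7,interpolation=cv2.INTER_CUBIC))
# clusters of above-counter points by box, top points
def obj(n,u0,u1,v0,v1,h):
    p=w[v0:v1,u0:u1].reshape(-1,3);p=p[np.isfinite(p[:,0])]
    t=p[abs(p[:,2]-h)<0.005]
    if len(t)<5: print(n,"few",np.nanpercentile(p[:,2],[50,99]));return
    (c,r)=cv2.minEnclosingCircle(t[:,:2].astype(np.float32)); print(n,len(t),"center",np.round(c,4),"r",round(r,4),"med",np.median(t,0).round(4))
obj("honey",246,270,184,216,.075);obj("cream",260,283,235,266,.060);obj("red",282,310,266,303,.07)
obj("tin",214,242,220,250,.036);obj("spice",164,188,226,262,.105)
# cabinet roof
p=w[230:385,130:240].reshape(-1,3);p=p[np.isfinite(p[:,0])]
t=p[abs(p[:,2]-.145)<.004]
rect=cv2.minAreaRect(t[:,:2].astype(np.float32));print("roof",rect,cv2.boxPoints(rect).round(4))
t=p[(p[:,2]>.152)&(p[:,2]<.2)];print("flap top pts",len(t),t.min(0),t.max(0))
for z in np.arange(.15,.2,.005):
    q=t[abs(t[:,2]-z)<.0025]
    if len(q)>3:print(z.round(3),len(q),q.mean(0).round(4),q.min(0).round(3),q.max(0).round(3))
E
```

```text
honey 157 center [0.6841 0.0755] r 0.0262 med [0.6846 0.077  0.0739]
cream 176 center [0.5275 0.1739] r 0.0233 med [0.5272 0.1739 0.0591]
red 254 center [0.4007 0.2095] r 0.0259 med [0.3987 0.2098 0.069 ]
tin 313 center [0.6618 0.2134] r 0.0338 med [0.6606 0.2136 0.0355]
spice 184 center [0.6976 0.3548] r 0.0239 med [0.6948 0.3565 0.1045]
roof ((0.5007720589637756, 0.46633172035217285), (0.1501893252134323, 0.22361712157726288), 70.32129669189453) [[0.3702 0.4333]
 [0.5808 0.358 ]
 [0.6313 0.4994]
 [0.4208 0.5747]]
flap top pts 508 [0.37212468 0.36065049 0.15201746] [0.58163706 0.44107451 0.18544265]
0.15 31 [0.4742 0.3996 0.1523] [0.373 0.363 0.152] [0.582 0.436 0.152]
0.155 237 [0.4634 0.4053 0.1546] [0.372 0.361 0.153] [0.578 0.441 0.157]
0.16 32 [0.4635 0.4054 0.1596] [0.378 0.376 0.158] [0.557 0.439 0.162]
0.165 36 [0.4676 0.4023 0.1652] [0.441 0.39  0.163] [0.504 0.411 0.167]
0.17 29 [0.4713 0.3994 0.17  ] [0.442 0.387 0.168] [0.507 0.41  0.172]
0.175 34 [0.4702 0.3967 0.1752] [0.44  0.381 0.173] [0.502 0.408 0.177]
0.18 103 [0.4721 0.3929 0.1798] [0.44  0.378 0.178] [0.506 0.406 0.182]
0.185 6 [0.4723 0.3943 0.1839] [0.445 0.387 0.183] [0.494 0.404 0.185]
```

View pics/crop.png

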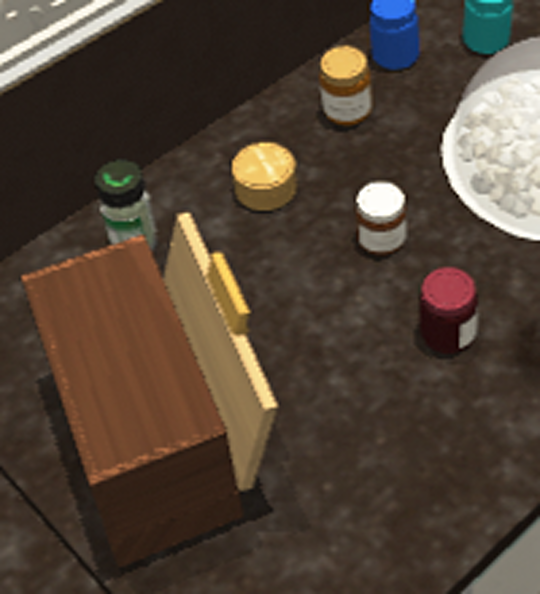

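The crop confirms the choice: amber honey jar with golden lid at crop (345,85), small cream jar with white lid at (381,215). The flap is about 16° ajar, with its tab at (228,290). I'll move over the gap behind the flap with the fingers shut.

```bash
python3 -m crank '[{"dp":[0.8,1,0.7],"angular":[0,0,8.35]},{"dp":[0.8,1,0.7],"angular":[0,0,8.35]},{"dp":[0.8,1,0.7],"angular":[0,0,8.35]},{"dp":[0.8,1,0.7],"angular":[0,0,8.35]},{"dp":[0.8,1,0.7],"angular":[0,0,8.35]},{"dp":[0.8,1,0.7],"angular":[0,0,8.35]},{"dp":[0.3,1,0],"angular":[0,0,0]},{"dp":[0.3,1,0],"angular":[0,0,0]},{"dp":[0.3,1,0],"angular":[0,0,0]},{"dp":[0.3,1,0],"angular":[0,0,0]},{"dp":[0.3,1,0],"angular":[0,0,0]},{"dp":[0.3,1,0],"angular":[0,0,0]},{"dp":[0.3,1,0],"angular":[0,0,0]},{"dp":[0.3,1,0],"angular":[0,0,0]},{"dp":[0.3,1,0],"angular":[0,0,0]},{"dp":[0.3,1,0],"angular":[0,0,0]},{"dp":[0.3,1,0],"angular":[0,0,0]},{"dp":[0.3,1,0],"angular":[0,0,0]},{"dp":[0.3,1,0],"angular":[0,0,0]},{"dp":[0.3,1,0],"angular":[0,0,0]}]' 1 60
python3 -m crank '[{"dp":[0,1,0],"angular":[0,0,0]},{"dp":[0,1,0],"angular":[0,0,0]},{"dp":[0,1,0],"angular":[0,0,0]},{"dp":[0,1,0],"angular":[0,0,0]},{"dp":[0,1,0],"angular":[0,0,0]},{"dp":[0,1,0],"angular":[0,0,0]},{"dp":[0,1,0],"angular":[0,0,0]},{"dp":[0,1,0],"angular":[0,0,0]},{"dp":[0,0,0],"angular":[0,0,0]},{"dp":[0,0,0],"angular":[0,0,0]},{"dp":[0,0,0],"angular":[0,0,0]}]'
python3 - <<'E'
from h import *
print(sense()["q"])
d=snap("wrist");cv2.imwrite("pics/w1.png",d["image"]);w=cloud(d)
hsv=cv2.cvtColor(d["image"],cv2.COLOR_BGR2HSV)
for n,h,r in (("cream",.06,.025),("red",.07,.03),("honey",.075,.03),("tin",.036,.035)):
    c={"cream":(.5275,.174),"red":(.4,.2095),"honey":(.684,.076),"tin":(.661,.2134)}[n]
    m=(np.hypot(w[...,0]-c[0],w[...,1]-c[1])<.045)&(abs(w[...,2]-h)<.004)
    t=w[m]
    if len(t)>20: print(n,len(t),cv2.minEnclosingCircle(t[:,:2].astype(np.float32)),t.mean(0))
m=(w[...,2]>.1)&(w[...,2]<.25)&(w[...,1]>.33);t=w[m];print(len(t),t.min(0) if len(t) else 0,t.max(0) if len(t) else 0)
E
```

```text
t: 2.1
tcp_pos: [0.4858, 0.0149, 0.3472]
tool_rot: [0.818, 0.576, -0.0, -0.0]
force: [0.4, -0.9, -0.3]
finger_gap: -0.002
gripper_force: 0.0
t: 3.2
tcp_pos: [0.4858, 0.2528, 0.3472]
tool_rot: [0.818, 0.576, -0.001, 0.0]
force: [-0.4, -0.2, -0.2]
finger_gap: 0.001
gripper_force: 0.0
[ 2.75936066e-01  2.96610866e-01  1.45552609e+00 -5.02023558e-04
  1.39050731e+00  6.20131492e-01]
cream 618 ((0.5288248062133789, 0.17323873937129974), 0.02274945005774498) [0.52893332 0.17376582 0.06003809]
red 739 ((0.40046000480651855, 0.20896779000759125), 0.024853577837347984) [0.40116579 0.2094936  0.06992602]
honey 746 ((0.6854193210601807, 0.07715584337711334), 0.024649059399962425) [0.68542801 0.07791248 0.07476376]
tin 1323 ((0.6622834801673889, 0.21268658339977264), 0.03247568756341934) [0.66172033 0.21362795 0.03660826]
12067 [0.3727515  0.33377315 0.10007051] [0.71980301 0.49851162 0.18365175]
```

```bash
python3 - <<'E'
from h import *
a=snap("wrist");w=cloud(a)
e=np.array([.9415,-.337]);n=np.array([.337,.9415]);H=np.array([.489,.4335])
q=w[...,:2]-H; N=q@n;E=q@e;Z=w[...,2]
m=(abs(Z-.145)<.003)&(abs(E)<.15)&(N>-.02)&(N<.15)
print("roof N,E range",m.sum(),np.percentile(N[m],[.5,99.5]) if m.any() else 0,np.percentile(E[m],[.5,99.5]))
for s in (-.1,-.05,0,.05,.1):
    k=m&(abs(E-s)<.005); print("front edge at e",s,np.nanmin(N[k]) if k.any() else None)
for z in np.arange(.1,.19,.01):
    k=(abs(Z-z)<.003)&(abs(E)<.12)&(N<.0)&(N>-.15)
    if k.sum()>5: print("z",z.round(2),k.sum(),np.percentile(N[k],[1,50,99]).round(4),np.percentile(E[k],[1,99]).round(4))
E
```

```text
roof N,E range 6850 [0.00022598 0.03046132] [-0.10778867  0.10891997]
front edge at e -0.1 0.00010592646230730503
front edge at e -0.05 3.1658622316063835e-05
front edge at e 0 0.00018407146755860038
front edge at e 0.05 0.00015066547091428206
front edge at e 0.1 -0.00010457758628642296
z 0.1 14 [-0.0135 -0.0132 -0.0132] [-0.1039  0.0424]
z 0.11 166 [-0.0173 -0.0168 -0.0165] [-0.1047  0.1038]
z 0.12 182 [-0.0208 -0.0205 -0.0201] [-0.1055  0.1054]
z 0.13 153 [-0.0241 -0.0239 -0.0235] [-0.1053  0.1066]
z 0.14 100 [-0.0272 -0.0271 -0.    ] [-0.1056  0.1058]
z 0.15 316 [-0.0422 -0.041  -0.0299] [-0.1067  0.1082]
z 0.16 93 [-0.0441 -0.034  -0.0321] [-0.0954  0.0999]
z 0.17 66 [-0.039  -0.0367 -0.0363] [-0.0302  0.0349]
z 0.18 738 [-0.0487 -0.0442 -0.0391] [-0.0332  0.0344]
```

```bash
python3 -m crank '[{"dp":[0.1,1,0],"angular":[0,0,0]},{"dp":[0,1,0],"angular":[0,0,0]},{"dp":[0,1,0],"angular":[0,0,0]},{"dp":[0,1,0],"angular":[0,0,0]},{"dp":[0,1,0],"angular":[0,0,0]},{"dp":[0,1,0],"angular":[0,0,0]},{"dp":[0,0,0],"angular":[0,0,0]},{"dp":[0,0,-0.95],"angular":[0,0,0]},{"dp":[0,0,-0.95],"angular":[0,0,0]},{"dp":[0,0,-0.95],"angular":[0,0,0]},{"dp":[0,0,-0.95],"angular":[0,0,0]},{"dp":[0,0,-0.95],"angular":[0,0,0]},{"dp":[0,0,-0.9],"angular":[0,0,0]},{"dp":[0,0,0],"angular":[0,0,0]}]'
python3 -m crank '[{"dp":[-0.16,-0.46,-0.02],"angular":[0,0,0]},{"dp":[-0.16,-0.46,-0.02],"angular":[0,0,0]},{"dp":[-0.1,-0.275,-0.17],"angular":[0,0,0]},{"dp":[-0.1,-0.275,-0.17],"angular":[0,0,0]},{"dp":[-0.085,-0.24,-0.22],"angular":[0,0,0]},{"dp":[-0.085,-0.24,-0.22],"angular":[0,0,0]},{"dp":[0,0,0],"angular":[0,0,0]}]'
```

```text
t: 4.7
tcp_pos: [0.4869, 0.4302, 0.1739]
tool_rot: [0.818, 0.575, -0.005, -0.0]
force: [0.1, -1.4, 0.2]
finger_gap: -0.004
gripper_force: 0.0
t: 5.4
tcp_pos: [0.4673, 0.3686, 0.1585]
tool_rot: [0.817, 0.577, -0.004, 0.004]
force: [-6.9, -17.5, 30.6]
finger_gap: -0.001
gripper_force: 15.1
```

```bash
python3 - <<'E'
from h import *
s=sense();print(s["t"],s["tcp_pos"],s["force"],s["ft_torque"])
a=snap("scene");cv2.imwrite("pics/s2.png",cv2.resize(a["image"][200:390,120:320],None,fx=3,fy=3))
E
```

```text
5.4 [0.46734121 0.36862946 0.15851897] [ -6.94038939 -17.47791949  30.63218475] [-3.17144798e+00  1.30344344e+00 -1.67561742e-03]
```

View pics/s2.png

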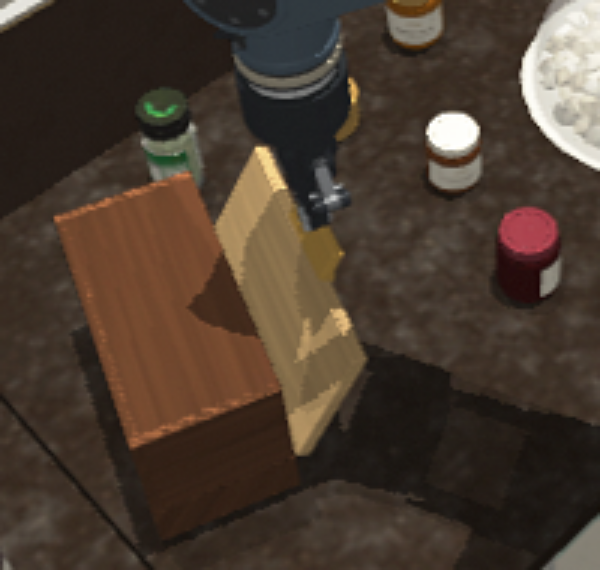

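The flap has opened part-way, to about 35°. The shut fingers, at crop (320,195), are by the tab at (320,250), with an upward force of about 30 N. I'll measure the flap angle against the finger.

```bash
cat >> h.py <<'E'
e=np.array([.9415,-.337]);nn=np.array([.337,.9415]);H=np.array([.489,.4335])
def hf(w): q=w[...,:2]-H; return q@nn,q@e,w[...,2]
E
python3 - <<'E'
from h import *
for c in("scene","wrist"):
    N,E,Z=hf(cloud(snap(c)))
    for lo,hi in((-.1,-.04),(.05,.1),(-.033,.033)):
        k=(E>lo)&(E<hi)&(N<-.005)&(N>-.16)&(Z>.07)&(Z<.26)
        r=np.hypot(N[k],Z[k]-.05);t=np.degrees(np.arctan2(-N[k],Z[k]-.05))
        print(c,lo,hi,k.sum())
        if k.sum()<10: continue
        for a,b in((.04,.07),(.07,.1),(.1,.112),(.112,.125),(.125,.145),(.145,.2)):
            g=(r>a)&(r<b)
            if g.sum()>5: print("  r",a,b,g.sum(),"theta",np.percentile(t[g],[5,50,95]).round(1))
E
python3 - <<'E'
from h import *
s=sense();n,E,z=hf(s["tcp_pos"]);print(s["t"],n,E,z,s["force"])
E
```

```text
scene -0.1 -0.04 706
  r 0.04 0.07 195 theta [27.8 29.3 31.4]
  r 0.07 0.1 189 theta [28.  29.3 30.4]
  r 0.1 0.112 155 theta [28.6 30.4 34.6]
  r 0.112 0.125 6 theta [28.8 31.2 32.5]
scene 0.05 0.1 423
  r 0.04 0.07 127 theta [27.4 29.7 32.4]
  r 0.07 0.1 130 theta [28.3 29.6 30.8]
  r 0.1 0.112 99 theta [28.8 30.6 34.8]
scene -0.033 0.033 868
  r 0.04 0.07 185 theta [27.4 29.5 31.1]
  r 0.07 0.1 190 theta [28.3 29.4 30.7]
  r 0.1 0.112 84 theta [28.7 29.5 30.8]
  r 0.112 0.125 79 theta [29.2 30.  31.7]
  r 0.125 0.145 92 theta [24.1 30.  32.6]
  r 0.145 0.2 95 theta [14.8 19.4 28.1]
wrist -0.1 -0.04 14524
  r 0.04 0.07 2063 theta [27.6 28.4 29.1]
  r 0.07 0.1 2834 theta [28.3 28.8 29.3]
  r 0.1 0.112 2356 theta [28.6 29.3 33.9]
  r 0.145 0.2 567 theta [15.8 16.2 16.7]
wrist 0.05 0.1 8654
  r 0.04 0.07 1705 theta [27.7 28.5 29.2]
  r 0.07 0.1 2336 theta [28.3 28.8 29.3]
  r 0.1 0.112 1966 theta [28.6 29.3 33.9]
  r 0.145 0.2 14 theta [15.7 15.9 16. ]
wrist -0.033 0.033 32485
  r 0.04 0.07 2249 theta [27.6 28.5 29.2]
  r 0.07 0.1 3110 theta [28.3 28.8 29.3]
  r 0.1 0.112 1664 theta [28.5 29.  29.6]
  r 0.112 0.125 1943 theta [29.1 29.5 29.8]
  r 0.125 0.145 2473 theta [23.6 29.5 31.6]
  r 0.145 0.2 11833 theta [14.5 17.9 23.2]
5.55 -0.06791666310264707 0.0014348055964498333 0.15875992192719587 [ -6.74009089 -18.12075344  30.06649862]
```

```bash
python3 - <<'E'
from h import *
a=snap("wrist");cv2.imwrite("pics/w3.png",a["image"]);N,E,Z=hf(cloud(a))
for v in range(150,420,15): print(v,[(round(float(N[v,u])*1e3),round(float(E[v,u])*1e3),round(float(Z[v,u])*1e3)) if Z[v,u]==Z[v,u] else None for u in (240,265,280,295,320)])
E
```

```text
150 [(-14, -34, 77), (-14, -14, 77), (-14, -2, 76), (-14, 10, 77), (-14, 29, 77)]
165 [(-24, -32, 93), (-24, -13, 93), (-24, -2, 93), (-24, 9, 93), (-24, 28, 92)]
180 [(-32, -30, 110), (-32, -13, 109), (-32, -2, 109), (-32, 9, 109), (-32, 26, 108)]
195 [(-40, -29, 123), (-40, -12, 123), (-40, -2, 121), (-40, 8, 123), (-40, 25, 123)]
210 [(-47, -27, 135), (-47, -11, 135), (-47, -2, 134), (-47, 8, 135), (-47, 24, 135)]
225 [(-53, -26, 145), (-53, -11, 146), (-53, -2, 145), (-53, 7, 146), (-53, 23, 145)]
240 [(-59, -25, 154), (-59, -10, 154), (-59, -2, 155), (-59, 7, 155), (-59, 22, 154)]
255 [(-65, -24, 163), (-64, -10, 164), (-56, -1, 182), (-56, 6, 182), (-65, 21, 163)]
270 [(-70, -23, 170), (-60, -8, 190), (-56, -1, 198), (-56, 5, 197), (-70, 20, 170)]
285 [(-180, -51, 0), (-53, -7, 215), (-58, -1, 207), (-55, 5, 212), (-180, 45, 0)]
300 [(-60, -17, 213), (-54, -6, 223), (-65, -1, 207), (-54, 4, 223), (-54, 13, 222)]
315 [(-50, -13, 238), (-50, -5, 237), (-72, -1, 207), (-53, 4, 233), (-49, 11, 238)]
330 [(-49, -12, 244), (-49, -5, 245), (-215, -3, 36), (-58, 4, 234), (-50, 10, 243)]
345 [(-50, -11, 250), (-52, -5, 247), (-217, -3, 57), (-64, 4, 233), (-49, 9, 251)]
360 [(-49, -10, 255), (-55, -5, 249), (-54, -1, 250), (-56, 3, 248), (-49, 9, 255)]
375 [(-47, -9, 262), (-55, -4, 254), (-55, -1, 254), (-55, 3, 254), (-49, 8, 260)]
390 [(-46, -9, 266), (-55, -4, 258), (-55, -1, 259), (-54, 3, 259), (-46, 7, 266)]
405 [(-46, -8, 269), (-56, -4, 262), (-56, -1, 262), (-54, 3, 263), (-47, 7, 269)]
```

View pics/w3.png

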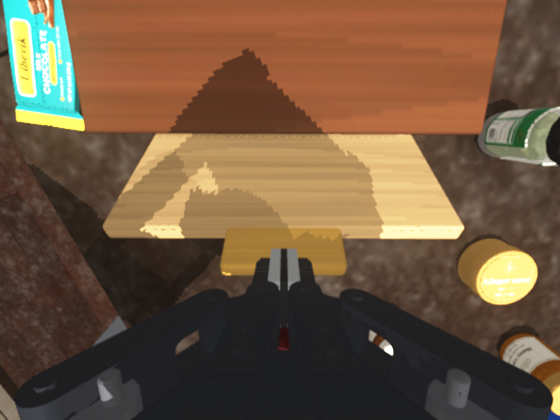

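The wrist view shows the shut fingers resting on top of the tab at (283,255): they slid over the tab's edge. I'll lift, go back into the wider gap and come in lower.

```bash
python3 -m crank '[{"dp":[0,0,1],"angular":[0,0,0]},{"dp":[0,0,1],"angular":[0,0,0]},{"dp":[0.23,0.65,0],"angular":[0,0,0]},{"dp":[0.23,0.65,0],"angular":[0,0,0]},{"dp":[0,0,0],"angular":[0,0,0]},{"dp":[0,0,-1],"angular":[0,0,0]},{"dp":[0,0,-1],"angular":[0,0,0]},{"dp":[0,0,0],"angular":[0,0,0]},{"dp":[0,0,0],"angular":[0,0,0]}]'
python3 - <<'E'
from h import *
s=sense();print(hf(s["tcp_pos"]),s["force"])
a=snap("wrist");N,E,Z=hf(cloud(a))
k=(abs(E)<.012)&(Z>.1)&(N>-.06)
for v in range(180,300,6): print(v,[(round(float(N[v,u])*1e3),round(float(E[v,u])*1e3),round(float(Z[v,u])*1e3)) if Z[v,u]==Z[v,u] else None for u in (272,280,290)])
E
```

```text
t: 6.5
tcp_pos: [0.4818, 0.4133, 0.1533]
tool_rot: [0.818, 0.576, -0.001, 0.0]
force: [0.3, 0.0, 0.6]
finger_gap: 0.0
gripper_force: 0.0
(np.float64(-0.021455147920208213), np.float64(4.335767191809095e-05), array(0.15331346)) [0.31834284 0.0335636  0.62781037]
180 [(22, -7, 146), (22, -3, 145), (22, 3, 146)]
186 [(19, -7, 147), (18, -3, 145), (19, 3, 146)]
192 [(15, -7, 146), (15, -3, 145), (15, 3, 147)]
198 [(12, -8, 145), (12, -3, 146), (12, 3, 147)]
204 [(8, -8, 146), (8, -3, 146), (8, 3, 146)]
210 [(5, -8, 147), (5, -3, 146), (4, 3, 144)]
216 [(0, -8, 144), (1, -3, 144), (1, 3, 145)]
222 [(-21, -10, 88), (-21, -4, 90), (-21, 4, 90)]
228 [(-24, -10, 94), (-24, -4, 94), (-24, 4, 94)]
234 [(-27, -10, 99), (-27, -4, 100), (-27, 4, 100)]
240 [(-30, -10, 104), (-30, -4, 105), (-30, 4, 104)]
246 [(-33, -9, 109), (-33, -4, 109), (-33, 4, 110)]
252 [(-10, -7, 173), (-10, -3, 173), (-10, 2, 173)]
258 [(-9, -6, 181), (-9, -3, 181), (-10, 2, 180)]
264 [(-9, -6, 187), (-10, -3, 186), (-9, 2, 187)]
270 [(-10, -6, 193), (-10, -2, 192), (-10, 2, 191)]
276 [(-10, -6, 197), (-9, -2, 198), (-10, 2, 197)]
282 [(-8, -5, 205), (-10, -2, 201), (-10, 2, 202)]
288 [(-9, -5, 209), (-13, -2, 202), (-8, 2, 210)]
294 [(-8, -5, 213), (-16, -2, 202), (-9, 1, 213)]
```

```bash
python3 -m crank '[{"dp":[0.06,0.16,0],"angular":[0,0,0]},{"dp":[0,0,-0.5],"angular":[0,0,0]},{"dp":[0,0,-0.45],"angular":[0,0,0]},{"dp":[0,0,0],"angular":[0,0,0]}]'
python3 -m crank '[{"dp":[-0.1,-0.28,0],"angular":[0,0,0]},{"dp":[-0.1,-0.28,0],"angular":[0,0,0]},{"dp":[-0.1,-0.28,0],"angular":[0,0,0]},{"dp":[-0.1,-0.28,0],"angular":[0,0,0]},{"dp":[0,0,0],"angular":[0,0,0]}]'
cat >> h.py <<'E'
def theta():
    N,E,Z=hf(cloud(snap("scene")))
    for lo,hi in((-.1,-.05),(.05,.1)):
        k=(E>lo)&(E<hi)&(N<.0)&(N>-.16)&(Z>.04)&(Z<.26)
        r=np.hypot(N,Z-.05);t=np.degrees(np.arctan2(-N,Z-.05));g=k&(r>.05)&(r<.1)
        print("theta",g.sum(),np.percentile(t[g],[10,50,90]).round(1) if g.sum()>5 else "")
    s=sense();n,E,z=hf(s["tcp_pos"]);print("tcp N,E,z",n.round(4),E.round(4),float(z),s["force"],s["t"])
E
python3 -c "
from h import *
theta()"
```

```text
t: 6.95
tcp_pos: [0.4829, 0.4183, 0.1237]
tool_rot: [0.818, 0.576, -0.001, -0.0]
force: [-1.2, -0.6, -0.2]
finger_gap: 0.001
gripper_force: 0.0
t: 7.45
tcp_pos: [0.4714, 0.3838, 0.1253]
tool_rot: [0.818, 0.575, -0.0, 0.0]
force: [0.2, 0.9, 0.4]
finger_gap: 0.001
gripper_force: 0.0
theta 313 [34.8 35.9 37.4]
theta 162 [34.5 36.1 37.9]
tcp N,E,z -0.0521 0.0003 0.1252731909060346 [-0.80633982 -0.28591969 -0.99217349] 7.5
```

```bash
python3 -m crank '[{"dp":[-0.11,-0.305,-0.25],"angular":[0,0,0]},{"dp":[-0.11,-0.305,-0.35],"angular":[0,0,0]},{"dp":[-0.085,-0.24,-0.4],"angular":[0,0,0]},{"dp":[-0.085,-0.24,-0.4],"angular":[0,0,0]},{"dp":[0,0,0],"angular":[0,0,0]}]'
python3 -c "
from h import *
theta()"
```

```text
t: 8.0
tcp_pos: [0.4582, 0.3507, 0.081]
tool_rot: [0.818, 0.576, -0.003, -0.0]
force: [0.4, 0.3, 0.0]
finger_gap: -0.001
gripper_force: 0.0
theta 417 [65.4 67.2 69.4]
theta 259 [65.7 67.6 69.8]
tcp N,E,z -0.0872 -0.0006 0.08183125031688485 [0.70023113 0.76857618 0.70443553] 8.05
```

```bash
python3 -m crank '[{"dp":[-0.03,-0.09,-0.35],"angular":[0,0,0]},{"dp":[-0.03,-0.08,-0.35],"angular":[0,0,0]},{"dp":[-0.03,-0.08,-0.3],"angular":[0,0,0]},{"dp":[0,0,0],"angular":[0,0,0]}]'
python3 -c "
from h import *
theta()"
python3 -m crank '[{"dp":[0,0,-0.1],"angular":[0,0,0]},{"dp":[0,0,-0.1],"angular":[0,0,0]},{"dp":[0,0,0],"angular":[0,0,0]}]'
python3 -c "
from h import *
theta()"
```

```text
t: 8.45
tcp_pos: [0.4562, 0.3442, 0.0512]
tool_rot: [0.818, 0.576, -0.002, -0.0]
force: [0.8, -0.0, -0.1]
finger_gap: -0.005
gripper_force: 0.0
theta 416 [82.2 83.9 86. ]
theta 257 [82.  84.3 86.1]
tcp N,E,z -0.0947 -0.0006 0.05184990823719853 [ 0.88113684 -0.16462507 -0.19954494] 8.5
t: 8.8
tcp_pos: [0.4574, 0.3451, 0.0467]
tool_rot: [0.818, 0.576, -0.0, -0.0]
force: [0.7, -0.8, 0.9]
finger_gap: 0.0
gripper_force: 0.0
theta 410 [84.6 86.4 88.8]
theta 237 [84.3 86.6 88.7]
tcp N,E,z -0.0939 0.0001 0.04686617358815258 [ 0.2918389  -0.32228148  0.39252253] 8.85
```

```bash
python3 -m crank '[{"dp":[0,0,-0.1],"angular":[0,0,0]},{"dp":[0,0,-0.1],"angular":[0,0,0]},{"dp":[0,0,-0.05],"angular":[0,0,0]},{"dp":[0,0,0],"angular":[0,0,0]}]'
python3 -c "
from h import *
theta()"
python3 -m crank '[{"dp":[0,0,-0.05],"angular":[0,0,0]},{"dp":[0,0,-0.05],"angular":[0,0,0]},{"dp":[0,0,0],"angular":[0,0,0]}]'
python3 -c "
from h import *
theta()"
```

```text
t: 9.25
tcp_pos: [0.4577, 0.3451, 0.0402]
tool_rot: [0.818, 0.576, 0.0, 0.0]
force: [0.1, -1.7, 6.3]
finger_gap: -0.002
gripper_force: 3.2
theta 404 [88.  89.8 91.8]
theta 231 [87.4 90.1 92.2]
tcp N,E,z -0.0938 0.0003 0.040190322779056945 [ 0.71440901 -0.93049855  7.07385907] 9.3
t: 9.6
tcp_pos: [0.4578, 0.3451, 0.0399]
tool_rot: [0.817, 0.576, 0.001, 0.0]
force: [-5.2, -3.3, 24.2]
finger_gap: 0.001
gripper_force: 12.1
theta 405 [88.2 90.1 92.2]
theta 231 [87.8 90.1 92.7]
tcp N,E,z -0.0937 0.0004 0.03991968418977918 [-4.74220428 -3.74839766 23.80860371] 9.65
```

The flap is down (90.1°) against its stop. I'll lift, open over the cream jar, and check where the fingertips really are and what surrounds each jar.

```bash
python3 -m crank '[{"dp":[0,0,1],"angular":[0,0,0]},{"dp":[0,0,1],"angular":[0,0,0]},{"dp":[0,0,1],"angular":[0,0,0]},{"dp":[0,0,1],"angular":[0,0,0]},{"dp":[0.4,-0.95,0.5],"angular":[0,0,0]},{"dp":[0.4,-0.95,0],"angular":[0,0,0]},{"dp":[0.4,-0.95,0],"angular":[0,0,0]},{"dp":[0.4,-0.95,0],"angular":[0,0,0]},{"dp":[0.4,-0.95,0],"angular":[0,0,0]},{"dp":[0.37,-0.97,0],"angular":[0,0,0]},{"dp":[0,0,0],"angular":[0,0,0]},{"dp":[0,0,0],"angular":[0,0,0]},{"dp":[0,0,0],"angular":[0,0,0]}]' 0 30
python3 - <<'E'
from h import *
s=sense();tp=s["tcp_pos"];print(tp)
for c in("scene","side"):
    w=cloud(snap(c));p=w[np.isfinite(w[...,0])]
    g=p[(np.hypot(*(p[:,:2]-tp[:2]).T)<.07)&(p[:,2]>.08)&(p[:,2]<.32)]
    print(c,len(g),"lowest z",np.sort(g[:,2])[:8].round(4))
    f=g[g[:,2]<tp[2]+.03]; 
    if len(f): print((f[:,:2]-tp[:2]).min(0),(f[:,:2]-tp[:2]).max(0))
    if c=="scene":
        q=p[(p[:,2]>.02)&(p[:,2]<.25)];d=q[:,:2]-[.6854,.0775];r=np.hypot(*d.T);a=np.degrees(np.arctan2(d[:,1],d[:,0]))
        for lo in range(-180,180,20):
            k=(a>=lo)&(a<lo+20)&(r>.034)&(r<.15)
            if k.sum()>3: print("honey sector",lo,r[k].min().round(3),q[k,2].max().round(3))
a=snap("wrist");w=cloud(a);cv2.imwrite("pics/w4.png",a["image"])
for n,h,c in (("cream",.06,(.5288,.1735)),("honey",.075,(.685,.0775))):
    t=w[(np.hypot(w[...,0]-c[0],w[...,1]-c[1])<.04)&(abs(w[...,2]-h)<.004)]
    if len(t)>20: print(n,len(t),cv2.minEnclosingCircle(t[:,:2].astype(np.float32)))
theta()
E
```

```text
t: 10.95
tcp_pos: [0.5279, 0.1741, 0.1712]
tool_rot: [0.817, 0.576, -0.0, -0.0]
force: [-0.4, 0.5, -0.4]
finger_gap: 1.002
gripper_force: 0.0
[0.5279274  0.17410793 0.1712072 ]
scene 658 lowest z [0.1925 0.1932 0.1943 0.1953 0.1957 0.196  0.1965 0.1966]
[-0.04712393 -0.01988982] [0.0437606  0.02796483]
honey sector -180 0.141 0.075
honey sector -100 0.09 0.065
honey sector 80 0.105 0.042
honey sector 100 0.104 0.041
honey sector 120 0.129 0.247
honey sector 140 0.14 0.24
side 1052 lowest z [0.195  0.1963 0.1969 0.1981 0.1991 0.1996 0.1999 0.1999]
[-0.0543483 -0.0275876] [0.04513741 0.01780257]
cream 1738 ((0.5288116335868835, 0.17251582443714142), 0.022921448573470116)
honey 2113 ((0.685448169708252, 0.07695741951465607), 0.024710647761821747)
theta 410 [87.9 90.1 92.1]
theta 326 [88.2 90.  92. ]
tcp N,E,z -0.2308 0.1241 0.1714113409310125 [-0.76702875 -0.21454684 -0.2240131 ] 11.15
```

View pics/w4.png

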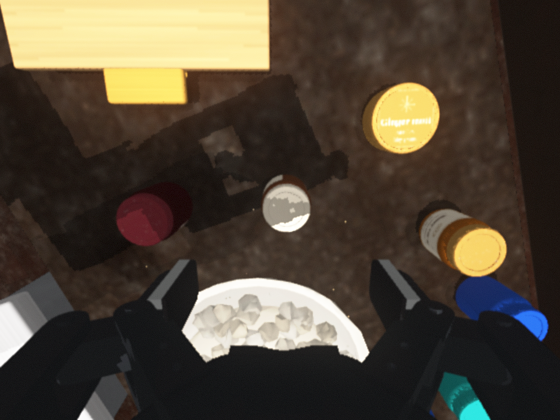

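The open tips are about 22 mm behind the reported TCP, consistent with the flap contact, so I'll go lower accordingly. The view shows the cream jar at (287,205), clear between the fingers. The flap is level at top left, and red, tin and honey are undisturbed. Descending on the cream jar.

```bash
python3 -m crank '[{"dp":[0.03,-0.04,-0.9],"angular":[0,0,0]},{"dp":[0,0,-0.9],"angular":[0,0,0]},{"dp":[0,0,-0.9],"angular":[0,0,0]},{"dp":[0,0,-0.9],"angular":[0,0,0]},{"dp":[0,0,-0.9],"angular":[0,0,0]},{"dp":[0,0,-0.6],"angular":[0,0,0]},{"dp":[0,0,-0.5],"angular":[0,0,0]},{"dp":[0,0,0],"angular":[0,0,0]},{"dp":[0,0,0],"angular":[0,0,0]}]'
python3 - <<'E'
from h import *
s=sense();tp=s["tcp_pos"]
for c in("scene","side"):
    a=snap(c);w=cloud(a)
    k=(np.hypot(w[...,0]-tp[0],w[...,1]-tp[1])<.07)&(w[...,2]>.004)&(w[...,2]<.12)
    dark=a["image"].max(-1)<110
    g=w[k&dark];print(c,len(g),np.percentile(g[:,2],[0,2,5]).round(4))
E
```

```text
t: 12.05
tcp_pos: [0.5297, 0.1725, 0.0036]
tool_rot: [0.817, 0.576, 0.0, 0.0]
force: [0.2, -0.1, 0.1]
finger_gap: 0.999
gripper_force: 0.0
scene 348 [0.004  0.0058 0.0132]
side 472 [0.0179 0.0353 0.0426]
```

```bash
python3 -m crank '[{"dp":[0,0,-0.25],"angular":[0,0,0]},{"dp":[0,0,0],"angular":[0,0,0]}]'
python3 -m crank '[{"dp":[0,0,0],"angular":[0,0,0]},{"dp":[0,0,0],"angular":[0,0,0]},{"dp":[0,0,0],"angular":[0,0,0]},{"dp":[0,0,0],"angular":[0,0,0]},{"dp":[0,0,0],"angular":[0,0,0]},{"dp":[0,0,0],"angular":[0,0,0]},{"dp":[0,0,0],"angular":[0,0,0]},{"dp":[0,0,0],"angular":[0,0,0]}]' 1 40
```

```text
t: 12.35
tcp_pos: [0.5294, 0.1722, -0.0041]
tool_rot: [0.818, 0.576, 0.0, 0.0]
force: [-0.2, 0.7, -0.2]
finger_gap: 0.998
gripper_force: 0.0
t: 13.15
tcp_pos: [0.5294, 0.1723, -0.0036]
tool_rot: [0.818, 0.576, 0.0, -0.0]
force: [-1.0, 0.8, 6.0]
finger_gap: 0.565
gripper_force: 41.3
```

Gripped well, but I'll take the honey jar first to keep the stated order. I'll release in place, rise, and check the clearance behind the honey jar.

```bash
python3 -m crank '[{"dp":[0,0,0],"angular":[0,0,0]},{"dp":[0,0,0],"angular":[0,0,0]},{"dp":[0,0,0],"angular":[0,0,0]},{"dp":[0,0,0],"angular":[0,0,0]},{"dp":[0,0,0],"angular":[0,0,0]},{"dp":[0,0,0.9],"angular":[0,0,0]},{"dp":[0,0,1],"angular":[0,0,0]},{"dp":[0,0,1],"angular":[0,0,0]},{"dp":[0,0,1],"angular":[0,0,0]},{"dp":[0,0,1],"angular":[0,0,0]},{"dp":[0,0,1],"angular":[0,0,0]},{"dp":[0,0,0],"angular":[0,0,0]},{"dp":[0,0,0],"angular":[0,0,0]}]' 0
python3 - <<'E'
from h import *
for c in("scene","wrist","side"):
    w=cloud(snap(c))
    for n,h,ce in (("cream",.06,(.5288,.173)),("honey",.075,(.685,.0775))):
        t=w[(np.hypot(w[...,0]-ce[0],w[...,1]-ce[1])<.045)&(abs(w[...,2]-h)<.004)]
        if len(t)>20: print(c,n,len(t),cv2.minEnclosingCircle(t[:,:2].astype(np.float32)))
    p=w[np.isfinite(w[...,0])];d=p[:,:2]-[.6854,.0775]
    al=d@e;pe=d@nn
    for lo in np.arange(.03,.3,.03):
        k=(al>lo)&(al<lo+.03)&(abs(pe)<.06)
        if k.sum()>3: print("  along e",lo.round(2),k.sum(),np.percentile(p[k,2],[0,50,100]).round(3))
E
```

```text
t: 14.45
tcp_pos: [0.5295, 0.1722, 0.1734]
tool_rot: [0.818, 0.576, 0.001, 0.0]
force: [0.4, 0.3, -0.2]
finger_gap: 0.999
gripper_force: 0.0
scene cream 160 ((0.528092622756958, 0.1736615151166916), 0.024179423227906227)
scene honey 83 ((0.6844483613967896, 0.07701939344406128), 0.027030743658542633)
  along e 0.03 115 [-0.008 -0.002  0.004]
  along e 0.06 115 [-0.008 -0.002  0.005]
  along e 0.09 33 [-0.007 -0.003  0.005]
wrist cream 1736 ((0.5292254686355591, 0.17258167266845703), 0.02282201685011387)
wrist honey 2102 ((0.6854497790336609, 0.07679864019155502), 0.0249374657869339)
  along e 0.03 1227 [-0.003 -0.     0.058]
  along e 0.06 1550 [-0.003 -0.     0.058]
  along e 0.09 793 [-0.002 -0.     0.002]
side cream 57 ((0.5320106744766235, 0.17142321169376373), 0.02310597524046898)
side honey 135 ((0.6849871277809143, 0.07173474878072739), 0.025359056890010834)
  along e 0.03 57 [-0.005 -0.001  0.002]
  along e 0.06 93 [-0.005 -0.001  0.002]
  along e 0.09 92 [-0.005 -0.001  0.005]
```

```bash
python3 -m crank '[{"dp":[0.87,-0.53,0],"angular":[0,0,0]},{"dp":[0.87,-0.53,0],"angular":[0,0,0]},{"dp":[0.87,-0.53,0],"angular":[0,0,0]},{"dp":[0.87,-0.53,0],"angular":[0,0,0]},{"dp":[0.86,-0.53,0],"angular":[0,0,0]},{"dp":[0.86,-0.52,0],"angular":[0,0,0]},{"dp":[0,0,0],"angular":[0,0,0]},{"dp":[0,0,-0.9],"angular":[0,0,0]},{"dp":[0,0,-0.9],"angular":[0,0,0]},{"dp":[0,0,-0.9],"angular":[0,0,0]},{"dp":[0,0,-0.9],"angular":[0,0,0]},{"dp":[0,0,-0.9],"angular":[0,0,0]},{"dp":[0,0,-0.6],"angular":[0,0,0]},{"dp":[0,0,-0.5],"angular":[0,0,0]},{"dp":[0,0,0],"angular":[0,0,0]},{"dp":[0,0,0],"angular":[0,0,0]}]'
```

```text
t: 16.2
tcp_pos: [0.6857, 0.0773, 0.0051]
tool_rot: [0.818, 0.576, 0.0, 0.0]
force: [0.7, 0.3, 0.2]
finger_gap: 1.001
gripper_force: 0.0
```

```bash
python3 -m crank '[{"dp":[0,0,0],"angular":[0,0,0]},{"dp":[0,0,0],"angular":[0,0,0]},{"dp":[0,0,0],"angular":[0,0,0]},{"dp":[0,0,0],"angular":[0,0,0]},{"dp":[0,0,0],"angular":[0,0,0]},{"dp":[0,0,0],"angular":[0,0,0]},{"dp":[0,0,0],"angular":[0,0,0]},{"dp":[0,0,0.2],"angular":[0,0,0]},{"dp":[0,0,0.4],"angular":[0,0,0]},{"dp":[0,0,0.8],"angular":[0,0,0]},{"dp":[0,0,0.8],"angular":[0,0,0]},{"dp":[0,0,0.8],"angular":[0,0,0]},{"dp":[0,0,0.8],"angular":[0,0,0]},{"dp":[0,0,0.5],"angular":[0,0,0]},{"dp":[0,0,0],"angular":[0,0,0]}]' 1 45
python3 - <<'E'
from h import *
s=sense();print(s["tcp_pos"],s["finger_gap"],s["gripper_force"])
w=cloud(snap("scene"));tp=s["tcp_pos"]
g=w[(np.hypot(w[...,0]-.6854,w[...,1]-.0775)<.024)&(w[...,2]>.02)];print("honey place z",np.percentile(g[:,2],[5,50]) if len(g) else "empty")
E
```

```text
t: 17.7
tcp_pos: [0.6871, 0.0772, 0.1369]
tool_rot: [0.818, 0.576, 0.002, 0.002]
force: [-0.3, 0.0, -1.6]
finger_gap: 0.613
gripper_force: 47.4
[0.68709353 0.0772015  0.13690603] 0.6130130003459732 47.44864767417312
honey place z [0.1369876  0.21634278]
```

```bash
python3 -m crank '[{"dp":[-0.25,0.4,0],"angular":[0,0,0]},{"dp":[-0.49,0.8,0],"angular":[0,0,0]},{"dp":[-0.49,0.8,0],"angular":[0,0,0]},{"dp":[-0.49,0.8,0],"angular":[0,0,0]},{"dp":[-0.49,0.8,0],"angular":[0,0,0]},{"dp":[-0.49,0.8,0],"angular":[0,0,0]},{"dp":[-0.49,0.8,0],"angular":[0,0,0]},{"dp":[-0.49,0.8,0],"angular":[0,0,0]},{"dp":[-0.49,0.8,0],"angular":[0,0,0]},{"dp":[-0.49,0.8,0],"angular":[0,0,0]},{"dp":[-0.49,0.8,0],"angular":[0,0,0]},{"dp":[-0.44,0.78,0],"angular":[0,0,0]},{"dp":[-0.24,0.4,0],"angular":[0,0,0]},{"dp":[0,0,0],"angular":[0,0,0]},{"dp":[0,0,0],"angular":[0,0,0]},{"dp":[0,0,0],"angular":[0,0,0]}]'
python3 - <<'E'
from h import *
print(hf(sense()["tcp_pos"]))
N,E,Z=hf(cloud(snap("side")))
k=(N>-.11)&(N<0)&(E>-.02)&(E<.11)&(Z>.03)&(Z<.25)
for z in np.arange(.05,.25,.01):
    g=k&(abs(Z-z)<.005)
    if g.sum()>4: print(z.round(2),g.sum(),np.percentile(N[g],[2,98]).round(3),np.percentile(E[g],[2,98]).round(3))
E
```

```text
t: 19.35
tcp_pos: [0.5112, 0.3635, 0.1336]
tool_rot: [0.818, 0.575, -0.0, 0.0]
force: [0.1, 0.0, -1.9]
finger_gap: 0.613
gripper_force: 47.4
(np.float64(-0.058479562472720376), np.float64(0.04446444449816393), array(0.133606))
0.05 603 [-0.108 -0.002] [-0.017  0.109]
0.09 5 [-0.004 -0.001] [0.104 0.108]
0.13 23 [-0.09  -0.001] [0.023 0.106]
0.14 66 [-0.095 -0.001] [0.023 0.103]
0.15 53 [-0.094 -0.002] [0.013 0.093]
0.16 64 [-0.092 -0.062] [0.008 0.083]
0.17 70 [-0.093 -0.063] [0.005 0.083]
0.18 72 [-0.091 -0.062] [0.008 0.083]
0.19 79 [-0.088 -0.061] [-0.003  0.087]
0.2 163 [-0.087 -0.043] [-0.009  0.101]
0.21 63 [-0.077 -0.047] [-0.015  0.104]
0.22 84 [-0.079 -0.045] [-0.015  0.107]
0.23 77 [-0.081 -0.057] [-0.018  0.108]
0.24 110 [-0.081 -0.057] [-0.014  0.109]
```

```bash
python3 -m crank '[{"dp":[0.03,0.09,-0.5],"angular":[0,0,0]},{"dp":[0,0,-0.7],"angular":[0,0,0]},{"dp":[0,0,-0.6],"angular":[0,0,0]},{"dp":[0,0,-0.4],"angular":[0,0,0]},{"dp":[0,0,-0.2],"angular":[0,0,0]},{"dp":[0,0,-0.1],"angular":[0,0,0]},{"dp":[0,0,0],"angular":[0,0,0]},{"dp":[0,0,0],"angular":[0,0,0]}]'
python3 -m crank '[{"dp":[0,0,-0.05],"angular":[0,0,0]},{"dp":[0,0,-0.05],"angular":[0,0,0]},{"dp":[0,0,0],"angular":[0,0,0]}]'
```

```text
t: 20.2
tcp_pos: [0.5121, 0.3675, 0.0596]
tool_rot: [0.818, 0.576, 0.001, 0.0]
force: [0.3, 0.6, -1.8]
finger_gap: 0.61
gripper_force: 47.4
t: 20.5
tcp_pos: [0.512, 0.3675, 0.0569]
tool_rot: [0.818, 0.576, 0.001, 0.0]
force: [-1.0, -0.9, 3.6]
finger_gap: 0.613
gripper_force: 47.8
```

```bash
python3 -m crank '[{"dp":[0,0,0],"angular":[0,0,0]},{"dp":[0,0,0],"angular":[0,0,0]},{"dp":[0,0,0],"angular":[0,0,0]},{"dp":[0,0,0],"angular":[0,0,0]},{"dp":[0,0,0],"angular":[0,0,0]},{"dp":[0,0,0.4],"angular":[0,0,0]},{"dp":[0,0,0.9],"angular":[0,0,0]},{"dp":[0,0,0.9],"angular":[0,0,0]},{"dp":[0,0,0.9],"angular":[0,0,0]},{"dp":[0,0,0.9],"angular":[0,0,0]},{"dp":[0,0,0],"angular":[0,0,0]},{"dp":[0,0,0],"angular":[0,0,0]}]' 0
python3 - <<'E'
from h import *
s=sense();print(s["tcp_pos"])
w=cloud(snap("wrist"));N,E,Z=hf(w)
k=(abs(Z-.125)<.004)&(abs(E-.045)<.05)&(N<0)&(N>-.11)
print("honey lid",k.sum(),cv2.minEnclosingCircle(np.c_[N[k],E[k]].astype(np.float32)),np.median(Z[k]))
w=cloud(snap("scene"));c=(.529,.173)
t=w[(np.hypot(w[...,0]-c[0],w[...,1]-c[1])<.045)&(abs(w[...,2]-.06)<.004)];print("cream",cv2.minEnclosingCircle(t[:,:2].astype(np.float32)))
theta()
E
```

```text
t: 21.7
tcp_pos: [0.5117, 0.3674, 0.177]
tool_rot: [0.818, 0.576, 0.001, 0.0]
force: [-0.1, 0.8, -0.1]
finger_gap: 0.998
gripper_force: 0.0
[0.51167967 0.36735597 0.17697833]
honey lid 3171 ((-0.05524519085884094, 0.04172903671860695), 0.02463039569556713) 0.1247171181241831
cream ((0.5267870426177979, 0.17322726547718048), 0.02316940389573574)
theta 404 [88.  90.  91.7]
theta 93 [29.1 43.2 91. ]
tcp N,E,z -0.0556 0.0427 0.17453401929081896 [-0.40788609 -0.04183727  0.0157217 ] 21.85
```

```bash
python3 -m crank '[{"dp":[0.08,-0.93,0],"angular":[0,0,0]},{"dp":[0.08,-0.93,0],"angular":[0,0,0]},{"dp":[0.08,-0.93,0],"angular":[0,0,0]},{"dp":[0.08,-0.93,0],"angular":[0,0,0]},{"dp":[0.08,-0.93,0],"angular":[0,0,0]},{"dp":[0.09,-0.92,0],"angular":[0,0,0]},{"dp":[0.09,-0.92,0],"angular":[0,0,0]},{"dp":[0,0,0],"angular":[0,0,0]},{"dp":[0,0,-0.9],"angular":[0,0,0]},{"dp":[0,0,-0.9],"angular":[0,0,0]},{"dp":[0,0,-0.9],"angular":[0,0,0]},{"dp":[0,0,-0.9],"angular":[0,0,0]},{"dp":[0,0,-0.9],"angular":[0,0,0]},{"dp":[0,0,-0.8],"angular":[0,0,0]},{"dp":[0,0,-0.6],"angular":[0,0,0]},{"dp":[0,0,0],"angular":[0,0,0]},{"dp":[0,0,0],"angular":[0,0,0]}]'
```

```text
t: 23.55
tcp_pos: [0.5283, 0.173, -0.0017]
tool_rot: [0.817, 0.576, -0.001, -0.0]
force: [0.0, 0.8, 1.1]
finger_gap: 1.0
gripper_force: 0.0
```

```bash
python3 -m crank '[{"dp":[0,0,0],"angular":[0,0,0]},{"dp":[0,0,0],"angular":[0,0,0]},{"dp":[0,0,0],"angular":[0,0,0]},{"dp":[0,0,0],"angular":[0,0,0]},{"dp":[0,0,0],"angular":[0,0,0]},{"dp":[0,0,0],"angular":[0,0,0]},{"dp":[0,0,0],"angular":[0,0,0]},{"dp":[0,0,0.2],"angular":[0,0,0]},{"dp":[0,0,0.4],"angular":[0,0,0]},{"dp":[0,0,0.8],"angular":[0,0,0]},{"dp":[0,0,0.8],"angular":[0,0,0]},{"dp":[0,0,0.8],"angular":[0,0,0]},{"dp":[0,0,0.8],"angular":[0,0,0]},{"dp":[0,0,0.6],"angular":[0,0,0]},{"dp":[0,0,0],"angular":[0,0,0]}]' 1 45
python3 -m crank '[{"dp":[-0.2,0.4,0],"angular":[0,0,0]},{"dp":[-0.38,0.75,0],"angular":[0,0,0]},{"dp":[-0.38,0.75,0],"angular":[0,0,0]},{"dp":[-0.38,0.75,0],"angular":[0,0,0]},{"dp":[-0.38,0.75,0],"angular":[0,0,0]},{"dp":[-0.38,0.75,0],"angular":[0,0,0]},{"dp":[-0.38,0.75,0],"angular":[0,0,0]},{"dp":[-0.38,0.75,0],"angular":[0,0,0]},{"dp":[-0.38,0.75,0],"angular":[0,0,0]},{"dp":[-0.24,0.74,0],"angular":[0,0,0]},{"dp":[-0.18,0.4,0],"angular":[0,0,0]},{"dp":[0,0,0],"angular":[0,0,0]},{"dp":[0,0,0],"angular":[0,0,0]},{"dp":[0,0,0],"angular":[0,0,0]}]'
python3 -c "
from h import *
print(hf(sense()['tcp_pos']))"
```

```text
t: 25.05
tcp_pos: [0.5307, 0.1728, 0.134]
tool_rot: [0.818, 0.576, 0.003, 0.002]
force: [0.3, 0.1, -1.6]
finger_gap: 0.559
gripper_force: 46.9
t: 26.45
tcp_pos: [0.4191, 0.3977, 0.1305]
tool_rot: [0.818, 0.575, -0.001, 0.0]
force: [-0.3, -0.5, -1.5]
finger_gap: 0.565
gripper_force: 46.8
(np.float64(-0.05725130443901657), np.float64(-0.05371003450337696), array(0.1305296))
```

```bash
python3 -m crank '[{"dp":[0,0,-0.5],"angular":[0,0,0]},{"dp":[0,0,-0.7],"angular":[0,0,0]},{"dp":[0,0,-0.6],"angular":[0,0,0]},{"dp":[0,0,-0.5],"angular":[0,0,0]},{"dp":[0,0,-0.25],"angular":[0,0,0]},{"dp":[0,0,-0.1],"angular":[0,0,0]},{"dp":[0,0,0],"angular":[0,0,0]},{"dp":[0,0,0],"angular":[0,0,0]}]'
python3 -m crank '[{"dp":[0,0,-0.05],"angular":[0,0,0]},{"dp":[0,0,0],"angular":[0,0,0]}]'
```

```text
t: 27.25
tcp_pos: [0.4197, 0.3989, 0.0521]
tool_rot: [0.818, 0.576, 0.001, 0.0]
force: [0.1, 0.6, -1.0]
finger_gap: 0.563
gripper_force: 46.8
t: 27.45
tcp_pos: [0.4193, 0.3989, 0.0504]
tool_rot: [0.818, 0.576, 0.0, 0.0]
force: [-0.4, 0.3, -1.8]
finger_gap: 0.567
gripper_force: 46.8
```

```bash
python3 -m crank '[{"dp":[0,0,-0.05],"angular":[0,0,0]},{"dp":[0,0,0],"angular":[0,0,0]},{"dp":[0,0,-0.05],"angular":[0,0,0]},{"dp":[0,0,0],"angular":[0,0,0]}]'
```

```text
t: 27.85
tcp_pos: [0.4194, 0.399, 0.05]
tool_rot: [0.817, 0.576, 0.001, 0.0]
force: [-2.9, -2.6, 15.5]
finger_gap: 0.566
gripper_force: 48.7
```

In contact. I'll ease up, release and withdraw.

```bash
python3 -m crank '[{"dp":[0,0,0.06],"angular":[0,0,0]},{"dp":[0,0,0],"angular":[0,0,0]}]'
python3 -m crank '[{"dp":[0,0,0],"angular":[0,0,0]},{"dp":[0,0,0],"angular":[0,0,0]},{"dp":[0,0,0],"angular":[0,0,0]},{"dp":[0,0,0],"angular":[0,0,0]},{"dp":[0,0,0],"angular":[0,0,0]},{"dp":[0,0,0.4],"angular":[0,0,0]},{"dp":[0,0,0.9],"angular":[0,0,0]},{"dp":[0,0,0.9],"angular":[0,0,0]},{"dp":[0,0,0.9],"angular":[0,0,0]},{"dp":[0,0,0.9],"angular":[0,0,0]},{"dp":[0,0,0.9],"angular":[0,0,0]},{"dp":[0,-0.8,0.9],"angular":[0,0,0]},{"dp":[0,-0.8,0],"angular":[0,0,0]},{"dp":[0,-0.8,0],"angular":[0,0,0]},{"dp":[0,0,0],"angular":[0,0,0]},{"dp":[0,0,0],"angular":[0,0,0]}]' 0.1
python3 - <<'E'
from h import *
a=snap("wrist");w=cloud(a);N,E,Z=hf(w);cv2.imwrite("pics/w9.png",a["image"])
for n,z,ce in(("honey",.125,.042),("cream",.11,-.054)):
    k=(abs(Z-z)<.004)&(abs(E-ce)<.04)&(N<0)&(N>-.11)
    print(n,k.sum(),cv2.minEnclosingCircle(np.c_[N[k],E[k]].astype(np.float32)) if k.any() else "")
w=cloud(snap("scene"))
for n,h,c in(("red",.07,(.4005,.209)),("tin",.036,(.662,.213)),("spice",.105,(.6976,.3548))):
    t=w[(np.hypot(w[...,0]-c[0],w[...,1]-c[1])<.045)&(abs(w[...,2]-h)<.005)]
    if len(t)>5: print(n,cv2.minEnclosingCircle(t[:,:2].astype(np.float32)))
theta()
E
```

```text
t: 28.05
tcp_pos: [0.4195, 0.3992, 0.0501]
tool_rot: [0.818, 0.576, 0.001, -0.0]
force: [-1.0, -0.3, 9.2]
finger_gap: 0.563
gripper_force: 47.9
t: 29.65
tcp_pos: [0.4193, 0.3268, 0.2235]
tool_rot: [0.818, 0.575, 0.001, -0.0]
force: [-0.5, -0.0, 0.1]
finger_gap: 0.901
gripper_force: 0.0
honey 2771 ((-0.055405959486961365, 0.04155869409441948), 0.024756629019975662)
cream 2089 ((-0.05647100508213043, -0.05433983355760574), 0.022802801802754402)
red ((0.39950186014175415, 0.2083527147769928), 0.02606070227921009)
tin ((0.6610580682754517, 0.2114940583705902), 0.03433677926659584)
spice ((0.696034848690033, 0.35446861386299133), 0.02426471933722496)
theta 706 [38.5 65.6 91. ]
theta 111 [30.7 40.8 91.1]
tcp N,E,z -0.1233 -0.03 0.2228703902746705 [-0.16427245 -0.03169973  0.82140637] 29.8
```

View pics/w9.png

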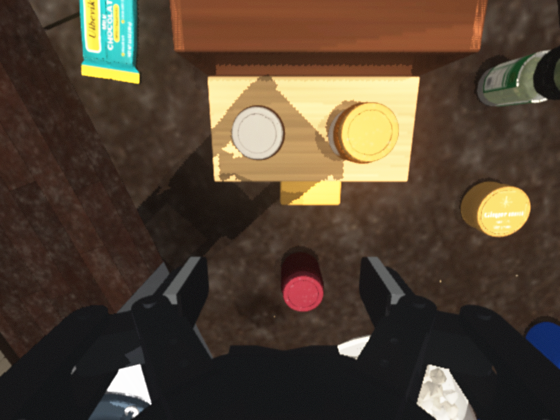

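The cream jar (258,133) and honey jar (366,132) stand upright, wholly on the level flap. Red (303,290), tin (495,208) and sprinkle jar are where they were, and the gripper is clear.

```bash
python3 -c "
from h import *
print(order.sign_off())"
```

```text
the job is handed in; nothing more can be done
None
```

The flap is fully down and level, the honey and small cream jars stand upright side by side wholly on it, the red jar, tin and sprinkle jar are unmoved, and the job was handed in at about 30 s of the 70 s limit.

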